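# Load the masking-film stand and lay its retaining bar

## Task

Load the masking-film stand: stand the green film roll fully down on the stand's spindle, then lay the aluminium retaining bar, yellow grip up, across the two blue uprights so that it lies level in both saddles above the roll, centred between them. Set both down rather than dropping them, and leave the sander, the filler tin and the sanding block where they are.

Things in the scene. Friction and masses are not known exactly. Their poses are not given: they have to be found in the camera images.
- stand: Masking-film stand, fixed to the bench. Origin: centre of its underside, on the bench; z up. Grey base plate 120 (x) x 210 (y) x 15 mm, an upright steel spindle at its centre, two blue uprights at y = +82 and -82 mm (36 mm in x, 20 mm in y; inner faces 72 mm from the spindle axis), each with an open saddle on top for the bar, which lies along the stand's y. Its yaw varies.
- spindle_foot (a point): Point on the spindle axis on top of the base plate (15 mm above the bench), where the underside of the seated roll comes to rest. Axes as the stand.
- spindle_tip (a point): Top of the spindle, 70 mm above spindle_foot. The spindle is 16 mm in diameter, its last 12 mm tapering to 6 mm.
- saddle_mid (a point): Point midway between the saddles, level with their floors (118 mm above the bench): the underside centre of the laid bar belongs here. Axes as the stand: the bar runs along y. Each saddle is 32 mm wide in x between its cheeks, which flare outwards to about 48 mm at their top, 138 mm above the bench (about 60 mm wide outside).
- roll: Roll of green masking film on a cardboard core, standing upright on the bench. 60 mm outside diameter, film 90 mm high, the core 94 mm high overall and open right through with a 28 mm hole. Origin: centre of its underside; z up along the core. About 0.2 kg.
- bar: Retaining bar lying on the bench: aluminium flat bar 24 mm wide (x) x 200 mm long (y) x 10 mm thick, with a yellow grip on its top at the middle, 18 mm wide (x) x 80 mm long (y), from 10 to 40 mm above the bar's underside. Origin: centre of its underside; z up through the grip. Either end may go to either saddle. About 0.25 kg.
- sander: Bystander: air sander lying pad down, green disc pad 150 mm in diameter, black body 82 mm high, grey handle reaching 150 mm from the axis along its x. Origin: centre of the pad's underside.
- filler_tin: Bystander: red-labelled tin, 96 mm in diameter, 110 mm high. Origin: centre of its underside.
- sanding_block: Bystander: blue sanding block 70 (x) x 125 (y) x 42 mm high. Origin: centre of its underside.
There are look-alikes about, which are no part of the job. Several things have the shape of the roll; the one meant has the colours described above. There is more than one size of the bar; the job needs the smaller.

How it is judged (in metres and radians):
On the way, in this order (a step that is already met when the one before it is completed fails the run):
1. the roll stands fully down on the spindle (horizontal distance between roll and spindle_foot below 0.012 m and z of roll in the frame of spindle_foot between -0.005 and 0.005 m and angle between roll's own z axis and vertical below 0.08 rad), for 0.2 s.
2. the bar lies level in both saddles, above the roll (all of step 1 and x of bar in the frame of saddle_mid between -0.008 and 0.008 m and y of bar in the frame of saddle_mid between -0.016 and 0.016 m and z of bar in the frame of saddle_mid between -0.004 and 0.004 m and angle between the y axis of bar and the y axis of stand, either way round below 0.12 rad and angle between bar's own z axis and vertical below 0.06 rad), for 0.2 s.
At the end, for the whole second after the job is handed in: The roll is upright on the spindle, underside within 5 mm of the base plate and axis within 12 mm of the spindle's. The bar lies grip up in both saddles: centre within 4 mm in height, 8 mm across, 16 mm along, level to 0.06 rad, in line to 0.12 rad. Both at rest (all of step 2 and linear speed of each of roll, bar below 0.03 m/s); the robot touches nothing.
It fails at once if the sander is shifted by more than 30 mm (distance of sander from where it was at the start of the episode above 0.03 m).
It fails at once if the filler tin is shifted by more than 30 mm (distance of filler_tin from where it was at the start of the episode above 0.03 m).
It fails at once if the sanding block is shifted by more than 30 mm (distance of sanding_block from where it was at the start of the episode above 0.03 m).
It fails at once if the roll is dropped: it falls freely at more than 0.7 m/s (a fall of about 25 mm) (contact force between roll and the fingers below 0.05 N and linear speed of roll above 0.7 m/s).
It fails at once if the bar is dropped: it falls freely at more than 0.7 m/s (a fall of about 25 mm) (contact force between bar and the fingers below 0.05 N and linear speed of bar above 0.7 m/s).
It also fails if it takes over 67 s, if anything falls off the work surface, if the arm or the gripper's body presses on something with over 40 N, if the wrist force passes 120 N, or if a joint passes its speed limit or range.

## Robot

A 6-joint arm with a two-finger parallel gripper is mounted at the origin on the work surface. World frame = base frame: x ahead of the robot, y to its left, z up, the work surface at z = 0. Lengths are in m, angles in degrees, forces in N, time in s.
With the tool pointing down it reaches from about 0.4 to 0.825 m from the base axis. Payload 7 kg.
Tool frame: the origin (TCP) lies at the centre of the arm's flange, where the gripper is bolted on; the fingertips stand 178 mm ahead of it and the grasp point (between the pads) lies 159 mm ahead of it; z points along the fingers, y is the line along which they close (so a half turn about z gives the same grasp; the last joint's range is limited). The gripper opens to 88 mm and grips with 3 to 60 N. Pads are 19 mm wide; open, the fingers measure 130 mm over their backs; the gripper's body (78 mm by 193 mm) begins 47 mm behind the grasp point.
Start: joints at [16.507, 20.546, 0.682, 0, -70.136, -16.507], TCP at [0.675, -0, 0.405] pointing down, gripper open.
Joint ranges: [-176.03, 176.03], [-82.01, 121.73], [-58.28, 71.71], [-173.87, 95.51], [-174.79, -0.11], [-173.66, 173.66]. Speed limits (degrees/s): [136.94, 136.94, 172.46, 180, 180, 180].

## Interface

Orientations are given as [roll, pitch, yaw] about the fixed x, y, z axes, in that order (R = Rz(yaw) Ry(pitch) Rx(roll)).
In Python, from plant import telemetry, snapshot, workorder, nets gives the robot as it stands.
- The arm moves only by the shell command python3 -m creep 'ROWS'. ROWS is JSON, a list that holds one entry, the list of rows, each a list of 5 numbers: the shift along the tool's x, y, z normalised to -1 to 1, where 1 is 0.2 m, then the turn about the tool's z normalised to -1 to 1, where 1 is pi/2 rad, then the opening, from 0 (shut) to 1 (fully open). In form: [[[x, y, z, spin, hand], ...]]. A call has 1 to 8 rows; each row shifts and turns the commanded pose from where the row before left it, along the tool's axes as they then stand; what a row does not reach is not made up. A row lasts 1/12 s, in which the tool goes at most 41.7 mm and 7.16 degrees, less where a joint would pass 70% of its speed; a pose out of reach is approached as far as the arm can. A call with a number of a shift or a turn outside -1 to 1 is refused whole. A call with a gripper value outside its range is refused whole. The fingers move at their own pace and stop on an object; the grip force is fixed at half the most. Time passes only in rows, so rows that do not move let the fingers close. It gives the time, the measured TCP pose, the force, the opening and the grip force at its end, in the units of the state.
- telemetry.get_obs(): the state, without advancing time (a new reading comes with each control period).
- snapshot(name): name is "scene" or "side" or "wrist"; returns a dict with "frame" (480x640x3 uint8, red, green, blue), "fx", "fy", "cx", "cy" (pixels), "k1" (the pictures are not rectified: a ray, as slopes to the right and down, at radius r is drawn at 1 + k1 r^2 times it, then the intrinsics apply), "rvec" (rotation vector, rad) and "tvec" (3), from world to camera coordinates, as OpenCV has them; the wrist camera has in their place "mount" (4x4, takes a point from camera to tool coordinates, whose origin is the TCP and whose axes are the flange's). Camera axes: x right, y down, z forward; pixel columns grow to the right and rows downward; lengths in m; the calibration is good to about 2 mm. A picture is of the moment at which its call begins: read the wrist's pose just before it. There is no depth.
- workorder.close_job(): hands the job in; it is judged then, once.
Trained networks look in a picture, given as the dict that the camera call returned (one of the last four; its "shot" number tells which), for a name from the list of things; names that differ only in an ending like _2 or _b are one class to them, and where a whole thing is asked for, a point or a joint stands for the part that bears it (a point fixed in the world has none). Each returns a list of dicts, best first, with "confidence" (0 to 1); they miss things now and then, are a little off and sometimes report something else, mostly with a low value. They report only what shows in the picture. A call takes as long as a camera call. They do not tell look-alikes from the thing itself.
- nets.find_in(picture, query): "uv" ([column, row] in pixels, amid what is visible of it).
- nets.masks_of(picture, query): "region" (480x640 bool, what is visible of it) and "uv" ([column, row] in pixels, amid what is visible of it).
- nets.landmark_of(picture, query): "uv" ([column, row] in pixels: a listed point, or the origin of a listed thing).
The state is a dict: "clock": time; "joint_pos": joint angles; "qvel": joint speeds; "tau": joint torques, N m; "tool_pos": TCP position; "orientation": TCP orientation; "force": force on the tool from outside, world axes, zero at the start; "moment": the same for the moment, N m; "opening": finger opening in m; "gripper_force": force on a finger pad.
Only numpy, scipy, OpenCV 4.12 (cv2) and the standard library are available. Lean on these libraries where they do the work, as an engineer would, in place of code of your own. Each camera call takes 0.05 s, during which the arm holds its last target. There are 200 camera calls.

## Working session

There is one attempt and no reset: what is moved stays moved. The work goes in short steps, Python scripts to look and compute and a shell command to move; the robot and the scene stay as the last step left them, time stands still between calls to the robot, and variables do not carry over. Pictures are saved under pics/ and viewed, at most 10 in all, crops included, and the job is handed in when it is done.

```bash
mkdir -p pics; ls; cat > h.py <<'E'
import numpy as np,cv2
from scipy.spatial.transform import Rotation as R
from plant import telemetry,snapshot,workorder,nets
def cam(name):
    o=telemetry.get_obs(); s=snapshot(name)
    if 'mount' in s:
        T=np.eye(4);T[:3,:3]=R.from_euler('xyz',o['orientation'],degrees=True).as_matrix();T[:3,3]=o['tool_pos']
        M=T@np.array(s['mount'])
    else:
        W=np.eye(4);W[:3,:3]=R.from_rotvec(np.ravel(s['rvec'])).as_matrix();W[:3,3]=np.ravel(s['tvec']);M=np.linalg.inv(W)
    s['M']=M; return s
def ray(s,uv):
    d=np.array([(uv[0]-s['cx'])/s['fx'],(uv[1]-s['cy'])/s['fy']]);q=d.copy()
    for _ in range(20): q=d/(1+s['k1']*(q@q))
    return s['M'][:3,3],s['M'][:3,:3]@np.array([q[0],q[1],1])
def at(s,uv,z):
    o,d=ray(s,uv); return o+d*(z-o[2])/d[2]
def proj(s,P):
    p=np.linalg.inv(s['M'])@np.append(P,1);q=p[:2]/p[2];q=q*(1+s['k1']*(q@q))
    return np.array([s['fx']*q[0]+s['cx'],s['fy']*q[1]+s['cy']])
def save(s,n,c=None,k=1):
    f=s['frame'][:,:,::-1]
    if c: f=f[c[1]:c[3],c[0]:c[2]]
    cv2.imwrite('pics/'+n,cv2.resize(f,None,fx=k,fy=k,interpolation=cv2.INTER_CUBIC))
E
python3 - <<'E'
from h import *
np.set_printoptions(precision=4,suppress=True)
print(telemetry.get_obs())
for n in ['scene','side']:
    s=cam(n);save(s,n+'1.png');print(n,s['M'][:3,3],s['M'][:3,2])
    for q,z in [('roll',0),('bar',0),('spindle_foot',.015),('spindle_tip',.085),('saddle_mid',.118),('stand',0),('sander',0),('filler_tin',0),('sanding_block',0)]:
        for r in nets.landmark_of(s,q): print(q,np.round(r['uv']),round(r['confidence'],2),at(s,r['uv'],z)[:2])
E
```

```text
pics
{'clock': 0.0, 'joint_pos': array([ 16.5072,  20.5912,   0.6321,  -0.0215, -70.137 , -16.5055]), 'qvel': array([-0.0512,  0.0114, -0.1252, -0.1177,  0.0189, -0.0151]), 'tau': array([ -0.0008, -58.2727,  29.3058,   6.9975,   0.0069,  -0.0002]), 'tool_pos': array([0.6748, 0.    , 0.4037]), 'orientation': array([179.9021,  -0.0079, -90.0056]), 'force': array([ 0.4117,  0.223 , -0.1291]), 'moment': array([ 0.0189,  0.0427, -0.0087]), 'gripper_force': 0.0, 'opening': 0.08777798370677636}
scene [1.5137 0.0973 0.7012] [-0.8244 -0.1495 -0.5459]
roll [456. 266.] 0.72 [0.5342 0.2895]
roll [481. 294.] 0.7 [0.6377 0.3418]
roll [492. 263.] 0.6 [0.4995 0.3888]
bar [152. 246.] 0.83 [ 0.597  -0.5535]
bar [254. 229.] 0.69 [ 0.4553 -0.2948]
spindle_foot [354. 258.] 0.95 [0.5659 0.0172]
spindle_tip [355. 235.] 0.69 [0.5645 0.0185]
spindle_tip [355. 253.] 0.46 [0.6441 0.0274]
saddle_mid [354. 222.] 0.8 [0.552  0.0127]
stand [352. 261.] 0.63 [0.5633 0.0135]
sander [336. 319.] 0.67 [0.7893 0.0047]
filler_tin [239. 287.] 0.62 [ 0.7217 -0.2498]
side [ 0.4609 -1.0308  0.7963] [ 0.1438  0.7967 -0.587 ]
roll [262. 206.] 0.77 [0.5297 0.2762]
roll [291. 191.] 0.77 [0.6327 0.3552]
bar [246. 348.] 0.78 [ 0.443  -0.3062]
bar [340. 438.] 0.68 [ 0.5978 -0.5575]
spindle_foot [285. 247.] 0.96 [0.5724 0.027 ]
spindle_tip [281. 228.] 0.9 [0.5622 0.02  ]
saddle_mid [282. 218.] 0.57 [0.5654 0.0151]
saddle_mid [286. 255.] 0.39 [ 0.5549 -0.1431]
stand [284. 254.] 0.66 [0.5685 0.0173]
sander [367. 252.] 0.84 [ 0.795  -0.0119]
filler_tin [362. 314.] 0.81 [ 0.7178 -0.2488]
sanding_block [332. 200.] 0.84 [0.7569 0.2798]
```

View pics/scene1.png

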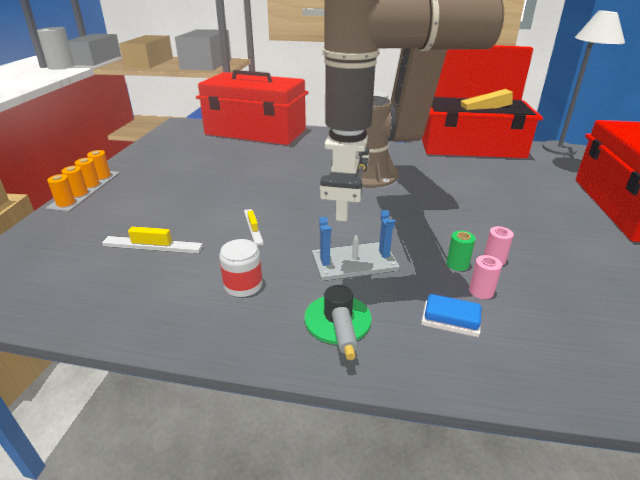

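View pics/side1.png

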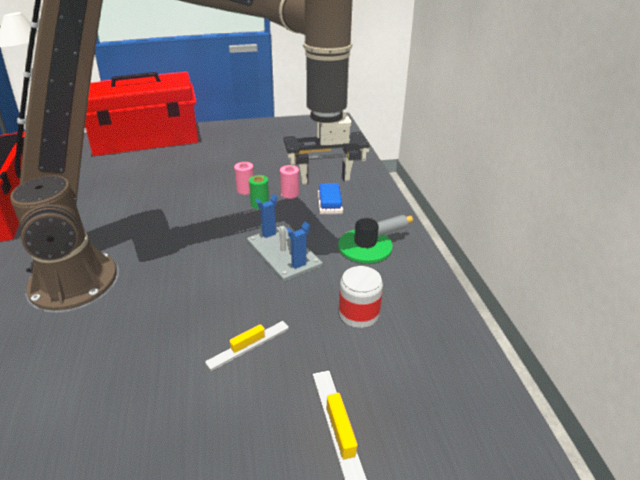

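The scene view shows these candidates:
- **Rolls:** green with a brown core at (461,250), and pink at (499,245) and (485,277). There are also orange ones on the left shelf. I choose the green one.
- **Bars:** the small one at (253,226) and the large one at (152,241). I choose the small one.
- **Other green item:** the sander pad at (338,318).

Next I'll check the choice in one crop and measure bar lengths and stand yaw.

```bash
python3 - <<'E'
from h import *
np.set_printoptions(precision=4,suppress=True)
s=cam('scene'); f=s['frame'][200:310,225:525,::-1]
w=cam('wrist'); print(w['M'])
cv2.imwrite('pics/crop.png',np.vstack([cv2.resize(f,(640,235),interpolation=cv2.INTER_CUBIC),cv2.resize(w['frame'][:,:,::-1],(480,360)) if 0 else cv2.copyMakeBorder(cv2.resize(w['frame'][:,:,::-1],(480,360)),0,0,0,160,0)]))
for n,s in [('scene',s),('side',cam('side'))]:
    for r in nets.masks_of(s,'bar'):
        v,u=np.nonzero(r['region']); P=np.array([at(s,p,.01)[:2] for p in zip(u,v)]).astype(np.float32)
        print(n,'bar',r['uv'],r['confidence'],cv2.minAreaRect(P))
    for r in nets.masks_of(s,'roll'):
        v,u=np.nonzero(r['region']); m=s['frame'][v,u].mean(0); print('roll',r['uv'],r['confidence'],m,at(s,r['uv'],.047))
for q,z in [('roll',0),('bar',0),('spindle_foot',.015),('spindle_tip',.085),('saddle_mid',.118)]:
    for r in nets.landmark_of(w,q): print(q,np.round(r['uv']),round(r['confidence'],2),at(w,r['uv'],z)[:2])
E
```

```text
[[-1.     -0.0009  0.0001  0.6749]
 [-0.0009  0.9665  0.2566 -0.0693]
 [-0.0003  0.2566 -0.9665  0.3845]
 [ 0.      0.      0.      1.    ]]
scene bar [255.2, 227.9] 0.81 ((0.45492544770240784, -0.2986576557159424), (0.20377077162265778, 0.02691069059073925), 25.950153350830078)
scene bar [152.2, 243.8] 0.81 ((0.5730547308921814, -0.5510147213935852), (0.11428213119506836, 0.29585132002830505), 1.9049015045166016)
roll [486.3, 275.0] 0.75 [211.3634 138.5683 164.184 ] [0.6229 0.3471 0.047 ]
roll [500.0, 244.9] 0.65 [214.8101 139.7989 165.6132] [0.4807 0.4014 0.047 ]
roll [456.8, 252.0] 0.63 [ 64.4553 160.3486  86.8945] [0.5362 0.2834 0.047 ]
side bar [339.5, 427.2] 0.88 ((0.5986726880073547, -0.5281126499176025), (0.04370834678411484, 0.24380432069301605), 3.6576831340789795)
side bar [245.9, 342.8] 0.73 ((0.443695992231369, -0.29718679189682007), (0.19784878194332123, 0.05412142723798752), 26.89164924621582)
side bar [360.6, 295.4] 0.45 ((0.7285340428352356, -0.18967768549919128), (0.22450026869773865, 0.10393769294023514), 71.23326873779297)
roll [257.5, 190.1] 0.85 [ 69.5549 146.6269  78.3295] [0.5202 0.2996 0.047 ]
roll [243.0, 175.2] 0.8 [221.191  126.2292 152.5303] [0.4805 0.4084 0.047 ]
roll [289.1, 177.8] 0.72 [210.5489 121.7496 146.7393] [0.6292 0.3635 0.047 ]
roll [369.5, 238.6] 0.51 [ 73.8171 139.5012  89.3198] [ 0.7973 -0.016   0.047 ]
roll [282.9, 246.3] 0.45 [121.5718 140.1535 156.7243] [ 0.5624 -0.0113  0.047 ]
spindle_foot [439. 219.] 0.58 [0.5654 0.0194]
spindle_foot [461. 241.] 0.31 [0.543  0.0401]
spindle_tip [462. 242.] 0.76 [0.5673 0.0202]
saddle_mid [482. 254.] 0.71 [0.5648 0.0188]
```

View pics/crop.png

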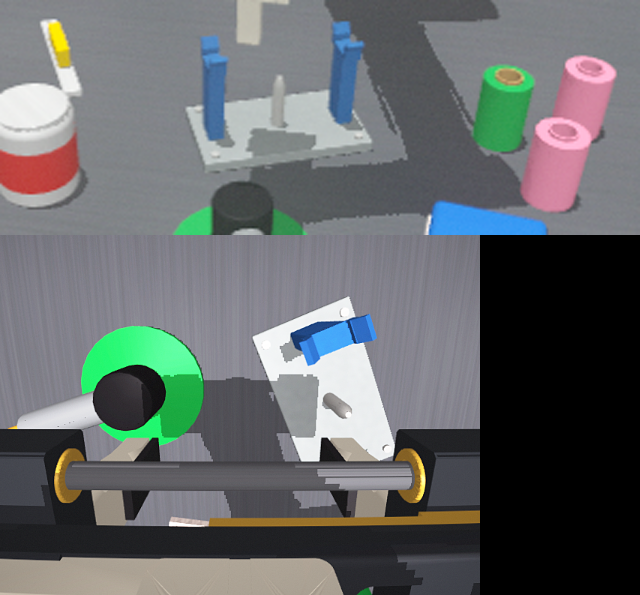

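The crop confirms the green roll with a brown core (scene 461,250). It also shows the small bar, about 204 mm long at (0.455,-0.299). In the wrist view the stand plate has corners at about (337,133) and (464,83). Now the stand yaw, then on to the roll.

```bash
python3 - <<'E'
from h import *
np.set_printoptions(precision=4,suppress=True)
w=cam('wrist'); print(w['fx'],w['k1'])
P=[at(w,p,.015)[:2] for p in [(337,135),(464,83),(398,298)]]
print(P,np.linalg.norm(P[1]-P[0]),np.degrees(np.arctan2(*(P[1]-P[0])[::-1])),np.degrees(np.arctan2(*(P[2]-P[0])[::-1])))
for n in ['scene','side']:
    s=cam(n)
    hsv=cv2.cvtColor(s['frame'],cv2.COLOR_RGB2HSV); m=((hsv[...,0]>100)&(hsv[...,0]<125)&(hsv[...,1]>120)).astype(np.uint8)
    nn,l,st,c=cv2.connectedComponentsWithStats(m)
    tops=[]
    for i in range(1,nn):
        if 150<st[i,4]<4000: print(n,st[i],c[i],at(s,c[i],.08)[:2])
E
python3 -m creep '[[[-0.19,0.08,0,0,1],[-0.19,0.08,0,0,1],[-0.19,0.08,0,0,1],[-0.19,0.08,0,0,1],[-0.19,0.08,0,0,1],[-0.19,0.08,0,0,1],[-0.19,0.08,0,0,1],[-0.19,0.08,0,0,1]]]'
python3 -m creep '[[[0,0,0,0,1],[0,0,0,0,1],[0,0,0,0,1]]]'
python3 - <<'E'
from h import *
w=cam('wrist');save(w,'w2.png')
for r in nets.landmark_of(w,'roll'): print(np.round(r['uv']),r['confidence'],at(w,r['uv'],0)[:2])
for r in nets.masks_of(w,'roll'):
    v,u=np.nonzero(r['region']);print(r['uv'],w['frame'][v,u].mean(0),at(w,r['uv'],.09)[:2])
E
```

```text
415.740650669615 -0.0432556589738396
[array([ 0.6597, -0.0557]), array([ 0.5522, -0.0995]), array([0.599 , 0.0977])] 0.11609206247205074 -157.79673780295064 111.58297730015435
scene [  0   0  30  42 939] [12.2162 19.7657] [-3.5926 -4.766 ]
scene [  29    0   50   39 1222] [54.3797 14.7872] [-4.0586 -4.5105]
scene [ 78   0  28  34 668] [91.9521 15.9027] [-3.9179 -3.8415]
scene [380 210  15  48 474] [385.7342 233.3354] [0.5325 0.0955]
scene [320 217  11  48 414] [324.8382 240.6546] [ 0.5963 -0.0559]
scene [ 425  294   56   36 1434] [453.2064 311.2057] [0.806  0.2502]
scene [  0 397  36  82 939] [ 11.3397 438.8711] [ 1.2316 -0.4382]
side [  0  52  20  81 821] [  7.0378 100.9074] [-0.6278  1.36  ]
side [319 183  23  25 506] [330.0553 195.1937] [0.7267 0.1741]
side [256 194  21  43 502] [267.8127 215.8944] [0.5343 0.092 ]
side [287 222  23  46 586] [298.7543 244.8857] [ 0.5982 -0.057 ]
clock: 2.42
tool_pos: [0.5458, 0.3056, 0.405]
orientation: [-180.0, 0.0, -90.0]
force: [1.1, 0.2, 0.5]
opening: 0.0874
gripper_force: 0.0
clock: 2.67
tool_pos: [0.5467, 0.3043, 0.4046]
orientation: [180.0, -0.0, -89.9]
force: [-0.1, 0.4, -0.9]
opening: 0.0875
gripper_force: 0.0
[383. 282.] 0.85 [0.48375153 0.39185529]
[344. 184.] 0.67 [0.52368847 0.29321641]
[234. 233.] 0.61 [0.62875092 0.34160526]
[347.3, 196.3] [ 81.364819   191.55995475  98.33239065] [0.52664487 0.28882875]
[388.7, 291.2] [223.96902782 116.10725552 152.82621164] [0.4935313  0.36226864]
[225.8, 249.8] [227.88696737 130.80566946 166.27776787] [0.61626716 0.32932749]
```

View pics/w2.png

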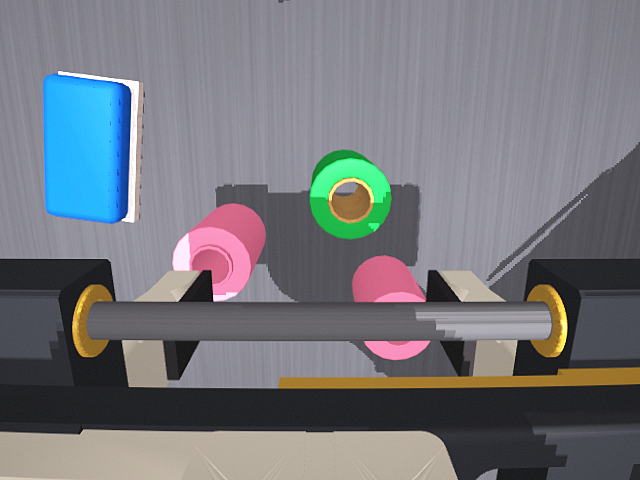

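The wrist view shows the green roll's core rim centred at about (351,200), with pink rolls at (213,262) and (393,335).

```bash
python3 - <<'E'
from h import *
w=cam('wrist')
hsv=cv2.cvtColor(w['frame'],cv2.COLOR_RGB2HSV)
# brown core rim ellipse
m=((hsv[...,0]>8)&(hsv[...,0]<24)&(hsv[...,1]>90)).astype(np.uint8); m[:140]=0;m[250:]=0;m[:,:300]=0;m[:,400:]=0
c=cv2.convexHull(np.vstack([x for x in cv2.findContours(m,0,1)[0]]));e=cv2.fitEllipse(c);print(e)
p=at(w,e[0],.094);print(p, e[1][0]*(telemetry.get_obs()['tool_pos'][2]-.02-.094)/w['fx'])
print('tool dx,dy units',-(p[1]-.3043)/.2,-(p[0]-.5467)/.2)
E
```

```text
((351.2786865234375, 201.6899871826172), (44.503631591796875, 45.30898666381836), 54.220943450927734)
[0.52469701 0.2907563  0.094     ] 0.03112006111423983
tool dx,dy units 0.06771852187563765 0.11001494095338682
```

```bash
python3 -m creep '[[[0.034,0.055,0,0,1],[0.034,0.055,0,0,1],[0,0,0.13,0,1],[0,0,0.15,0,1],[0,0,0.15,0,1],[0,0,0.15,0,1],[0,0,0.1,0,1],[0,0,0.1,0,1]]]'
python3 -m creep '[[[0,0,0.1,0,1],[0,0,0,0,1],[0,0,0,0,1]]]'
python3 - <<'E'
from h import *
w=cam('wrist');save(w,'w3.png')
E
```

```text
clock: 3.53
tool_pos: [0.5253, 0.2891, 0.2472]
orientation: [180.0, -0.0, -90.1]
force: [-0.1, 0.6, -0.3]
opening: 0.0875
gripper_force: 0.0
clock: 3.78
tool_pos: [0.5253, 0.2895, 0.2281]
orientation: [179.9, -0.1, -90.1]
force: [-0.8, 0.8, 0.2]
opening: 0.0878
gripper_force: 0.0
```

View pics/w3.png

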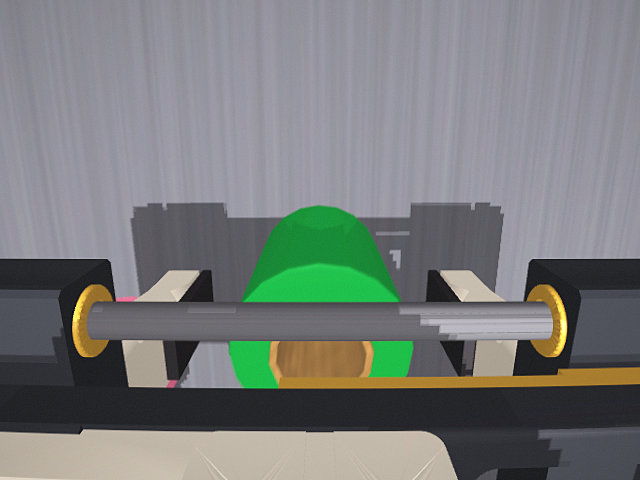

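The roll (top at about 320,340) sits centred between the fingers (188 and 452). I'll close the gripper and lift.

```bash
python3 -m creep '[[[0,0,0,0,0.5],[0,0,0,0,0.5],[0,0,0,0,0.5],[0,0,0,0,0.4],[0,0,0,0,0.4],[0,0,0,0,0.4],[0,0,0,0,0.4],[0,0,0,0,0.4]]]'
python3 -m creep '[[[0,0,-0.05,0,0.4],[0,0,-0.1,0,0.4],[0,0,-0.15,0,0.4],[0,0,-0.2,0,0.4],[0,0,-0.2,0,0.4],[0,0,-0.15,0,0.4],[0,0,0,0,0.4],[0,0,0,0,0.4]]]'
```

```text
clock: 4.5
tool_pos: [0.525, 0.2905, 0.2292]
orientation: [-180.0, 0.0, -90.0]
force: [-3.0, -0.1, 5.2]
opening: 0.0588
gripper_force: 29.9
clock: 5.17
tool_pos: [0.525, 0.2904, 0.401]
orientation: [-179.8, 0.2, -90.0]
force: [0.0, 0.6, -3.2]
opening: 0.0585
gripper_force: 29.9
```

```bash
python3 -m creep '[[[0.17,-0.0253,0,0,0.4],[0.17,-0.0253,0,0,0.4],[0.17,-0.0253,0,0,0.4],[0.17,-0.0253,0,0,0.4],[0.17,-0.0253,0,0,0.4],[0.17,-0.0253,0,0,0.4],[0.17,-0.0253,0,0,0.4],[0.168,-0.0253,0,0,0.4]]]'
python3 -m creep '[[[0,0,0,-0.062,0.4],[0,0,0,-0.062,0.4],[0,0,0,-0.062,0.4],[0,0,0,-0.063,0.4],[0,0,0,0,0.4],[0,0,0,0,0.4],[0,0,0,0,0.4]]]'
python3 - <<'E'
from h import *
a=[cam('scene'),cam('side')]
def tri(ps):
    A=np.zeros((3,3));b=np.zeros(3)
    for o,d in ps:
        d=d/np.linalg.norm(d);Q=np.eye(3)-np.outer(d,d);A+=Q;b+=Q@o
    return np.linalg.solve(A,b)
for q in ['spindle_tip','spindle_foot','saddle_mid','roll']:
    uv=[]
    for s in a:
        L=nets.landmark_of(s,q); print(q,[(np.round(r['uv'],1),round(r['confidence'],2)) for r in L]); uv.append(L[0]['uv'] if L else None)
    if all(x is not None for x in uv): print(tri([ray(s,u) for s,u in zip(a,uv)]))
c=[s['frame'][120:330,(220 if i else 260):(400 if i else 440),::-1] for i,s in enumerate(a)]
cv2.imwrite('pics/p4.png',cv2.resize(np.hstack(c),None,fx=2.2,fy=2.2))
E
```

```text
clock: 5.83
tool_pos: [0.5648, 0.017, 0.3969]
orientation: [179.8, -0.0, -90.0]
force: [1.3, 0.3, -1.5]
opening: 0.0587
gripper_force: 29.9
clock: 6.42
tool_pos: [0.5652, 0.0188, 0.3977]
orientation: [179.9, 0.0, -67.8]
force: [0.2, -0.2, -2.1]
opening: 0.0581
gripper_force: 29.9
spindle_tip [(array([355.6, 237.6]), 0.74), (array([339.1, 322.5]), 0.74)]
spindle_tip [(array([283.1, 229.5]), 0.6)]
[0.56758639 0.01963818 0.0796198 ]
spindle_foot [(array([353.4, 258. ]), 0.66)]
spindle_foot [(array([282.7, 249.4]), 0.71)]
[0.56505195 0.0176623  0.01400683]
saddle_mid [(array([354.8, 225.6]), 0.91)]
saddle_mid [(array([279.9, 218. ]), 0.71)]
[0.56180078 0.01704374 0.11518345]
roll [(array([356.5, 209.5]), 0.8), (array([491. , 259.4]), 0.64), (array([478.1, 293.8]), 0.58)]
roll [(array([241.9, 192. ]), 0.77), (array([291.6, 190.2]), 0.69), (array([284.3, 201.2]), 0.65)]
[0.48745096 0.02990036 0.15799299]
```

View pics/p4.png

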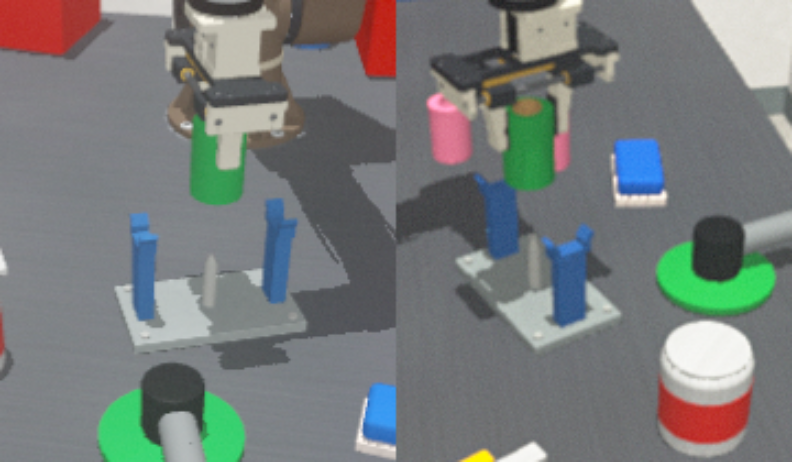

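Spindle at (0.565, 0.0185) agrees across all cameras, and the roll hangs above it at about (215,160) left and (529,145) right in the picture. Lowering in stages.

```bash
python3 -m creep '[[[0,0,0.1,0,0.4],[0,0,0.1,0,0.4],[0,0,0.1,0,0.4],[0,0,0.1,0,0.4],[0,0,0.05,0,0.4],[0,0,0.05,0,0.4],[0,0,0,0,0.4],[0,0,0,0,0.4]]]'
python3 -m creep '[[[0,0,0.04,0,0.4],[0,0,0.04,0,0.4],[0,0,0.04,0,0.4],[0,0,0.04,0,0.4],[0,0,0.04,0,0.4],[0,0,0.03,0,0.4],[0,0,0,0,0.4],[0,0,0,0,0.4]]]'
```

```text
clock: 7.58
tool_pos: [0.5657, 0.0189, 0.2989]
orientation: [180.0, -0.0, -67.6]
force: [1.3, 0.2, -1.0]
opening: 0.0588
gripper_force: 29.9
clock: 8.25
tool_pos: [0.5654, 0.0187, 0.2522]
orientation: [179.9, -0.0, -67.6]
force: [-0.4, 0.5, -2.0]
opening: 0.0583
gripper_force: 29.9
```

```bash
python3 -m creep '[[[0,0,0.02,0,0.4],[0,0,0.01,0,0.4],[0,0,0.01,0,0.4],[0,0,0,0,0.4],[0,0,0,0,0.4]]]'
python3 -m creep '[[[0,0,0.005,0,0.4],[0,0,0,0,0.4],[0,0,0,0,0.4]]]'
```

```text
clock: 8.67
tool_pos: [0.5655, 0.0188, 0.2447]
orientation: [180.0, -0.0, -67.6]
force: [-0.1, -0.2, -2.4]
opening: 0.0586
gripper_force: 29.9
clock: 8.92
tool_pos: [0.5656, 0.0188, 0.2442]
orientation: [-180.0, -0.0, -67.6]
force: [-1.8, -0.7, 3.0]
opening: 0.0582
gripper_force: 29.9
```

The roll has touched down at 0.244, as expected for the base plate. Releasing, retreating and heading for the bar.

```bash
python3 -m creep '[[[0,0,0,0,0.8],[0,0,0,0,1],[0,0,0,0,1],[0,0,0,0,1],[0,0,0,0,1],[0,0,-0.05,0,1],[0,0,-0.1,0,1],[0,0,-0.1,0,1]]]'
python3 -m creep '[[[0,0,-0.15,0,1],[0,0,-0.18,0,1],[0,0,-0.2,0,1],[0,0,0,0,1],[0,0,0,0,1]]]'
python3 - <<'E'
from h import *
for n,z in [('scene',0),('side',0)]:
    s=cam(n)
    print(proj(s,[.5655,.0188,.015]),proj(s,[.5655,.0188,.109]))
    print([(np.round(r['uv']),round(r['confidence'],2)) for r in nets.landmark_of(s,'roll')])
    if n=='scene': c=s['frame'][150:310,280:440]
    else: c=np.hstack([c,s['frame'][150:310,210:370]]); cv2.imwrite('pics/p5.png',cv2.resize(c[:,:,::-1],None,fx=2.2,fy=2.2))
E
python3 -m creep '[[[0.154,0.0956,0,0,1],[0.154,0.0956,0,0,1],[0.154,0.0956,0,0,1],[0.154,0.0956,0,0,1],[0.154,0.0956,0,0,1],[0.154,0.0956,0,0,1],[0.154,0.0956,0,0,1],[0.154,0.0956,0,0,1]]]'
python3 -m creep '[[[0,0,0,0.0735,1],[0,0,0,0.0735,1],[0,0,0,0.0735,1],[0,0,0,0.0735,1],[0,0,0,0.0735,1],[0,0,0,0.0735,1],[0,0,0,0.0735,1],[0,0,0,0.0735,1]]]'
python3 -m creep '[[[0,0,0,0.0735,1],[0,0,0,0.0735,1],[0,0,0,0.0735,1],[0,0,0,0.0735,1],[0,0,0,0.0735,1],[0,0,0,0,1],[0,0,0,0,1],[0,0,0,0,1]]]'
python3 - <<'E'
from h import *
w=cam('wrist')
c=cv2.imread('pics/p5.png');f=cv2.resize(w['frame'][:,:,::-1],(320,240))
save(w,'w5.png')
hsv=cv2.cvtColor(w['frame'],cv2.COLOR_RGB2HSV)
m=((hsv[...,0]>24)&(hsv[...,0]<34)&(hsv[...,1]>150)).astype(np.uint8)
n,l,st,ce=cv2.connectedComponentsWithStats(m)
for i in range(1,n):
    if st[i,4]>200: print(st[i],ce[i],at(w,ce[i],.03))
for q in ['bar']:
    for r in nets.landmark_of(w,q): print(r['uv'],r['confidence'],at(w,r['uv'],0))
    for r in nets.masks_of(w,q):
        v,u=np.nonzero(r['region']);P=np.array([at(w,p,.01)[:2] for p in zip(u,v)]).astype(np.float32);print(cv2.minAreaRect(P))
E
```

```text
clock: 9.58
tool_pos: [0.5653, 0.0187, 0.2942]
orientation: [179.9, -0.0, -67.6]
force: [0.8, 1.0, -0.5]
opening: 0.0872
gripper_force: 0.0
clock: 10.0
tool_pos: [0.5658, 0.0188, 0.4034]
orientation: [-179.6, -0.0, -67.6]
force: [0.5, 0.3, -1.9]
opening: 0.0876
gripper_force: 0.0
[354.11209887 257.48321278] [355.81682384 227.64455898]
[(array([352., 261.]), 0.76), (array([482., 291.]), 0.55)]
[283.07479456 249.2052656 ] [281.88425799 220.32929245]
[(array([290., 190.]), 0.89), (array([286., 248.]), 0.66), (array([243., 188.]), 0.64)]
clock: 10.87
tool_pos: [0.5173, -0.269, 0.3985]
orientation: [179.9, 0.1, -67.6]
force: [1.6, 0.6, 0.2]
opening: 0.0875
gripper_force: 0.0
clock: 11.53
tool_pos: [0.5179, -0.2673, 0.3983]
orientation: [179.9, -0.1, -120.8]
force: [0.2, 0.0, -0.5]
opening: 0.0878
gripper_force: 0.0
clock: 12.2
tool_pos: [0.518, -0.2673, 0.399]
orientation: [180.0, -0.1, -153.4]
force: [-0.7, 0.6, -0.5]
opening: 0.0875
gripper_force: 0.0
[ 307   53   24  104 2269] [318.56500661 104.3327457 ] [ 0.44608829 -0.30419268  0.03      ]
[  0 143  21  37 595] [  8.82857143 160.97478992] [ 0.60405491 -0.52056233  0.03      ]
[317.8, 110.6] 0.57 [ 0.45024322 -0.30287139  0.        ]
((0.4539783298969269, -0.29993101954460144), (0.1836453676223755, 0.02414717711508274), 27.67215919494629)
((0.5938596129417419, -0.4776802659034729), (0.051013171672821045, 0.1415349841117859), 8.756218910217285)
((0.6158576011657715, -0.0742502436041832), (0.027038609609007835, 0.014572757296264172), 49.507171630859375)
```

View pics/w5.png

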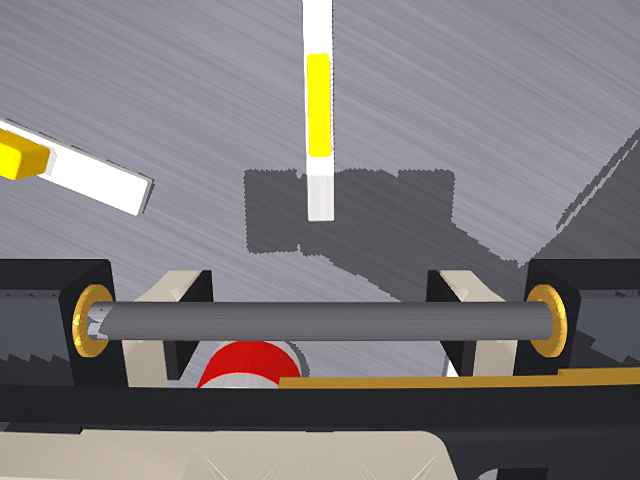

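View pics/p5.png

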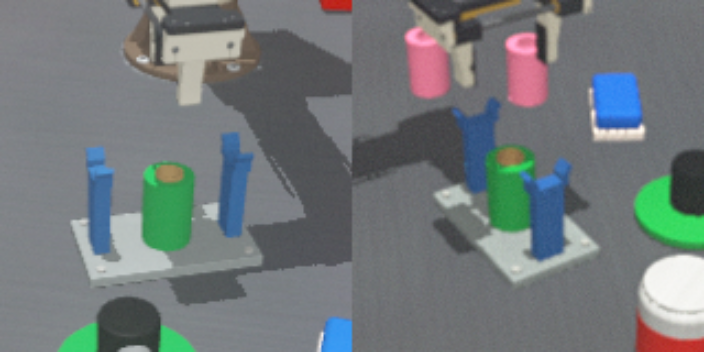

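The roll is seated upright on the spindle (p5: left at 168,205). In w5 the small bar runs down column ~319, with its grip at rows 53–157 and its near end at (321,220). Computing its centre and axis.

```bash
python3 - <<'E'
from h import *
np.set_printoptions(precision=4,suppress=True)
o=telemetry.get_obs();w=cam('wrist');p=o['tool_pos'];Rm=R.from_euler('xyz',o['orientation'],degrees=True).as_matrix()
hsv=cv2.cvtColor(w['frame'],cv2.COLOR_RGB2HSV)
m=((hsv[...,0]>24)&(hsv[...,0]<34)&(hsv[...,1]>150));m[:,:250]=0;m[:,400:]=0;m[200:]=0
v,u=np.nonzero(m);P=np.array([(Rm.T@(at(w,q,.04)-p))[:2] for q in zip(u,v)])
r=cv2.minAreaRect(P.astype(np.float32));print('grip in tool xy',r)
e=Rm.T@(at(w,(321,219.5),.01)-p);print('near end',e[:2],'->centre x',e[0]+.1)
print((Rm@np.append(r[0],0))+p)
E
```

```text
grip in tool xy ((0.07896605134010315, -0.0009430656209588051), (0.01732492446899414, 0.0784330740571022), 88.75487518310547)
near end [-0.0201  0.0013] ->centre x 0.0798733048960909
[ 0.4478 -0.3034  0.3995]
```

```bash
python3 -m creep '[[[0.198,-0.005,0,-0.014,1],[0.198,0,0,0,1],[0,0,0.2,0,1],[0,0,0.2,0,1],[0,0,0.2,0,1],[0,0,0.15,0,1],[0,0,0.1,0,1],[0,0,0.1,0,1]]]'
python3 -m creep '[[[0,0,0.05,0,1],[0,0,0.03,0,1],[0,0,0,0,1],[0,0,0,0,1]]]'
```

```text
clock: 13.07
tool_pos: [0.4475, -0.3042, 0.2081]
orientation: [180.0, -0.1, -152.3]
force: [-0.1, 0.2, -0.1]
opening: 0.0876
gripper_force: 0.0
clock: 13.4
tool_pos: [0.4483, -0.3044, 0.1943]
orientation: [-180.0, 0.0, -152.3]
force: [0.5, 0.3, 0.5]
opening: 0.0878
gripper_force: 0.0
```

```bash
python3 -m creep '[[[0,0,0.008,0,1],[0,0,0,0,0.4],[0,0,0,0,0],[0,0,0,0,0],[0,0,0,0,0],[0,0,0,0,0],[0,0,0,0,0],[0,0,0,0,0]]]'
python3 -m creep '[[[0,0,0,0,0],[0,0,0,0,0],[0,0,0,0,0],[0,0,0,0,0],[0,0,0,0,0],[0,0,0,0,0]]]'
```

```text
clock: 14.07
tool_pos: [0.4479, -0.3042, 0.1921]
orientation: [180.0, -0.0, -152.3]
force: [0.5, -0.2, 0.0]
opening: 0.0464
gripper_force: 0.0
clock: 14.57
tool_pos: [0.4478, -0.3042, 0.192]
orientation: [180.0, -0.0, -152.3]
force: [-0.4, 0.6, 0.2]
opening: 0.0177
gripper_force: 30.0
```

```bash
python3 -m creep '[[[0,0,-0.05,0,0],[0,0,-0.15,0,0],[0,0,-0.2,0,0],[0,0,-0.2,0,0],[0,0,-0.2,0,0],[0,0,-0.2,0,0],[0,0,-0.05,0,0],[0,0,0,0,0]]]'
python3 -m creep '[[[0,0,0,-0.0724,0],[0,0,0,-0.0724,0],[0,0,0,-0.0724,0],[0,0,0,-0.0724,0],[0,0,0,-0.0724,0],[0,0,0,-0.0724,0],[0,0,0,-0.0724,0],[0,0,0,-0.0724,0]]]'
python3 -m creep '[[[0,0,0,-0.0724,0],[0,0,0,-0.0724,0],[0,0,0,-0.0724,0],[0,0,0,-0.0724,0],[0,0,0,-0.0724,0],[0,0,0,0,0],[0,0,0,0,0]]]'
python3 -m creep '[[[-0.141,-0.1288,0,0,0],[-0.141,-0.1288,0,0,0],[-0.141,-0.1288,0,0,0],[-0.141,-0.1288,0,0,0],[-0.141,-0.1288,0,0,0],[-0.141,-0.1288,0,0,0],[-0.141,-0.1288,0,0,0],[-0.141,-0.1288,0,0,0]]]'
python3 -m creep '[[[-0.141,-0.1288,0,0,0],[0,0,0,0,0],[0,0,0,0,0],[0,0,0,0,0]]]'
python3 - <<'E'
from h import *
np.set_printoptions(precision=4,suppress=True)
o=telemetry.get_obs();print(o['tool_pos'],o['orientation'])
w=cam('wrist');a=cam('scene');b=cam('side')
f=[w['frame'],a['frame'][120:300,260:440],b['frame'][120:300,190:370]]
f=[cv2.resize(x,(int(x.shape[1]*400/x.shape[0]),400)) for x in f];f=np.vstack([cv2.resize(f[0],(400,300)),]) if 0 else np.hstack(f)
f=cv2.resize(f,(800,int(400*800/f.shape[1])));
c=np.hstack([cv2.resize(x,(300,300)) for x in [a['frame'][120:300,260:440],b['frame'][120:300,190:370]]])
cv2.imwrite('pics/p6.png',np.vstack([c,cv2.copyMakeBorder(cv2.resize(w['frame'],(400,300)),0,0,0,200,0)])[:,:,::-1])
E
```

```text
clock: 15.23
tool_pos: [0.4482, -0.3045, 0.4068]
orientation: [-179.7, 0.3, -152.3]
force: [-0.0, 0.6, -2.2]
opening: 0.018
gripper_force: 30.0
clock: 15.9
tool_pos: [0.4473, -0.3039, 0.4004]
orientation: [179.8, 0.1, -99.9]
force: [-0.8, 0.1, -3.0]
opening: 0.0178
gripper_force: 30.0
clock: 16.48
tool_pos: [0.4475, -0.304, 0.4009]
orientation: [179.9, 0.1, -67.8]
force: [-0.7, 0.7, -2.8]
opening: 0.0177
gripper_force: 30.0
clock: 17.15
tool_pos: [0.5525, -0.0153, 0.4016]
orientation: [180.0, 0.0, -67.9]
force: [0.3, -0.8, -2.2]
opening: 0.0174
gripper_force: 30.0
clock: 17.48
tool_pos: [0.5654, 0.019, 0.4013]
orientation: [179.9, 0.0, -67.7]
force: [-1.0, 0.0, -2.6]
opening: 0.0181
gripper_force: 30.0
[0.5654 0.019  0.4013] [179.9065   0.0122 -67.7207]
```

View pics/p6.png

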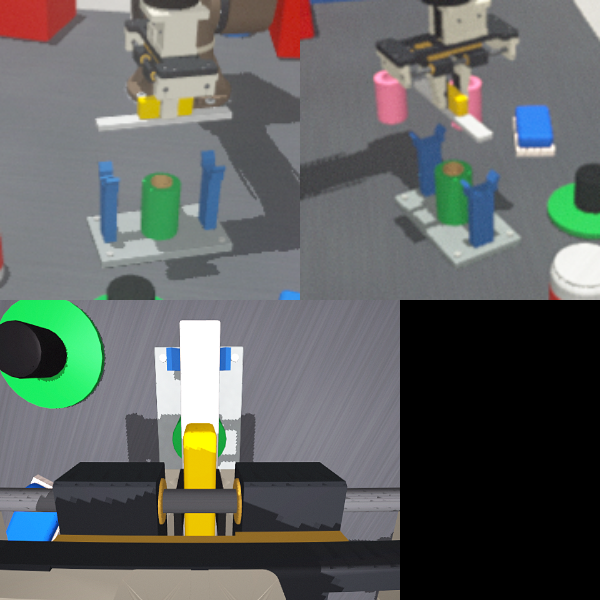

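p6 shows the bar centred over the stand: in the wrist view the bar is at column ~200 and the saddle cheeks (166–231) are centred at ~198.5. Lowering.

```bash
python3 -m creep '[[[0,0,0.08,0,0],[0,0,0.1,0,0],[0,0,0.08,0,0],[0,0,0.06,0,0],[0,0,0.05,0,0],[0,0,0.03,0,0],[0,0,0,0,0],[0,0,0,0,0]]]'
python3 -m creep '[[[0,0,0.015,0,0],[0,0,0.015,0,0],[0,0,0.01,0,0],[0,0,0,0,0],[0,0,0,0,0],[0,0,0,0,0]]]'
```

```text
clock: 18.3
tool_pos: [0.5658, 0.0184, 0.3224]
orientation: [-180.0, -0.0, -67.7]
force: [1.1, -0.2, -2.8]
opening: 0.0178
gripper_force: 30.0
clock: 18.8
tool_pos: [0.5657, 0.0188, 0.3142]
orientation: [-180.0, -0.0, -67.6]
force: [0.1, -0.1, -2.2]
opening: 0.0176
gripper_force: 30.0
```

```bash
python3 -m creep '[[[0,0,0.01,0,0],[0,0,0,0,0],[0,0,0,0,0]]]'
python3 -m creep '[[[0,0,0.006,0,0],[0,0,0,0,0],[0,0,0,0,0]]]'
```

```text
clock: 19.05
tool_pos: [0.5656, 0.0187, 0.3119]
orientation: [180.0, 0.0, -67.6]
force: [-0.3, -0.9, -2.3]
opening: 0.0179
gripper_force: 30.0
clock: 19.3
tool_pos: [0.5656, 0.0187, 0.3108]
orientation: [180.0, 0.0, -67.6]
force: [-0.2, -0.0, -2.0]
opening: 0.0183
gripper_force: 30.0
```

```bash
python3 -m creep '[[[0,0,0.006,0,0],[0,0,0,0,0],[0,0,0,0,0]]]'
```

```text
clock: 19.55
tool_pos: [0.5657, 0.0188, 0.31]
orientation: [-180.0, -0.0, -67.6]
force: [-1.3, 0.2, 1.9]
opening: 0.0181
gripper_force: 30.0
```

The force has flipped sign, so the bar is in contact at 0.310. Releasing gently, then retreating and checking.

```bash
python3 -m creep '[[[0,0,0,0,0.3],[0,0,0,0,0.6],[0,0,0,0,0.6],[0,0,0,0,0.6],[0,0,0,0,0.6],[0,0,0,0,0.6],[0,0,-0.05,0,0.6],[0,0,-0.1,0,0.6]]]'
python3 -m creep '[[[0,0,-0.15,0,0.6],[0,0,-0.2,0,0.6],[0,0,-0.1,0,0.6],[0,0,0,0,0.6],[0,0,0,0,0.6],[0,0,0,0,0.6]]]'
python3 - <<'E'
from h import *
np.set_printoptions(precision=4,suppress=True)
w=cam('wrist');a=cam('scene');b=cam('side')
for s in (a,b):
    print('expect',proj(s,[.5655,.0188,.118]),[(np.round(r['uv'],1),round(r['confidence'],2)) for r in nets.landmark_of(s,'bar')])
c=np.hstack([cv2.resize(x,(400,300),interpolation=cv2.INTER_CUBIC) for x in [a['frame'][180:300,270:430],b['frame'][180:300,200:360]]])
cv2.imwrite('pics/p7.png',np.vstack([c,cv2.copyMakeBorder(cv2.resize(w['frame'],(400,300)),0,0,0,400,0)])[:,:,::-1])
E
```

```text
clock: 20.22
tool_pos: [0.5649, 0.0186, 0.3382]
orientation: [179.7, 0.0, -67.6]
force: [0.2, 0.3, -0.4]
opening: 0.0521
gripper_force: 0.0
clock: 20.72
tool_pos: [0.5652, 0.0187, 0.4297]
orientation: [180.0, 0.0, -67.6]
force: [0.4, -1.5, -0.4]
opening: 0.0531
gripper_force: 0.0
expect [355.9874 224.6432] [(array([358.6, 225.2]), 0.86), (array([154.5, 244.9]), 0.57)]
expect [281.7664 217.4331] [(array([278.4, 219.3]), 0.75), (array([341.4, 437.4]), 0.73)]
```

View pics/p7.png

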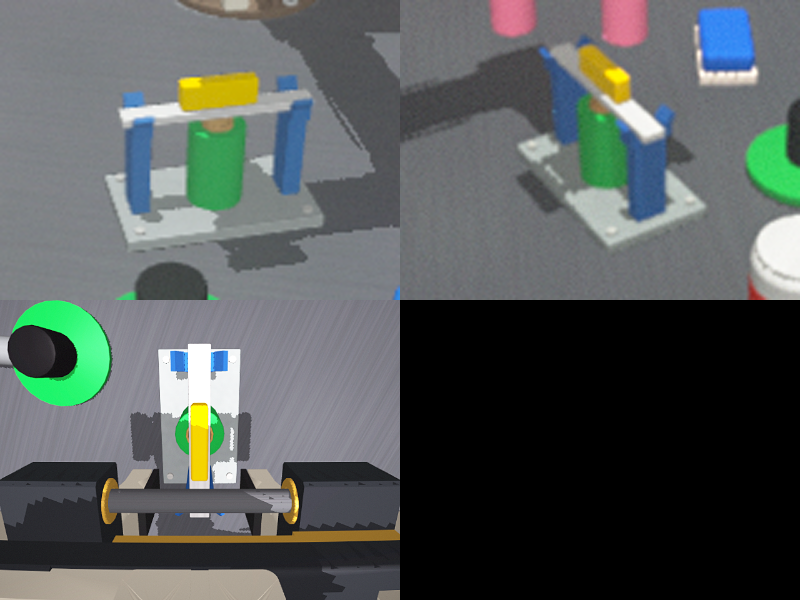

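p7 shows the bar level in both saddles with equal overhang, the grip up at (218,92), and the roll upright below. Handing in.

```bash
python3 -c "
from plant import workorder
print(workorder.close_job())"
```

```text
the job is handed in; nothing more can be done
None
```

The green roll stands fully down on the spindle and the small bar lies level and centred in both saddles, grip up. The sander, tin and sanding block were left alone, and the job was handed in at about 21 s; the hand-in returned no verdict.

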